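Set out the sharpening stones on their bases

ROBOT

A 6-joint arm with a two-finger parallel gripper is mounted at the origin on a cart in front of the work surface, level with it; the furniture and walls round the work are solid. World frame = base frame: x ahead of the robot, y to its left, z up, the work surface at z = 0. Lengths are in m, angles in rad, forces in N, time in s.
With the tool pointing down it reaches from about 0.4 to 0.825 m from the base axis. Payload 7 kg.
Tool frame: the origin (TCP) lies midway between the tips of the shut fingers; the grasp point (between the pads) lies 19 mm behind it; y points along the fingers, x is the direction in which the jaws open and shut, and the axes are right-handed (so a half turn about y gives the same grasp; the last joint's range is limited). The gripper opens to 88 mm and grips with 3 to 60 N. Pads are 19 mm wide; open, the fingers measure 130 mm over their backs; the gripper's body (78 mm by 193 mm) begins 47 mm behind the grasp point.
Start: joints at [-0.922, 0.359, 0.012, 0, -1.224, -0.288], TCP at [0.238, -0.632, 0.227] pointing down, gripper open.
Joint ranges: [-3.07, 3.07], [-1.43, 2.12], [-1.02, 1.25], [-3.03, 1.67], [-3.05, -0], [-3.03, 3.03]. Speed limits (rad/s): [2.39, 2.39, 3.01, 3.14, 3.14, 3.14].

INTERFACE

Orientations are given as a 3x3 rotation matrix whose columns are the frame's x, y, z axes.
In Python, from rig import sensors, imaging, robot, spotter gives the robot as it stands.
- The arm moves only by the tool arm_command, never from a script. Its argument "moves" is text: rows parted by semicolons, each of 4 numbers parted by spaces: the shift along the tool's x, y, z in m, then the turn about the tool's y in degrees. A call has 1 to 5 rows; each row is the pose to reach, as a shift and turn from the pose measured when the call began, along the tool's axes at that moment; what a row does not reach only later rows make up. A row lasts 1/10 s, in which the tool goes at most 50 mm and 8.59 degrees, less where a joint would pass 70% of its speed; a pose out of reach is approached as far as the arm can. A call with a gripper value outside its range is refused whole. "gripper" is the opening, from 0 (shut) to 1 (fully open), set as the call begins (left out, the last holds). The fingers move at their own pace and stop on an object; "grip_force" is the grip in N (left out, the last holds). Time passes only in rows, so rows that repeat a pose let the fingers close. It gives the time, the measured TCP pose, the force and the opening at its end, in the units of the state.
- sensors.read_state(): the state, without advancing time (a new reading comes with each control period).
- imaging.capture(name): name is "scene" or "top" or "wrist"; returns (picture, depth): 420x560x3 uint8, red, green, blue; 420x560 float32, m along the optical axis (not along the pixel's ray), 0 where there is no reading.
- imaging.get_calibration(name): a dict with "camera_matrix" (3x3 intrinsics, pixels), "world_from_camera" (4x4, takes a point from camera to world coordinates); the wrist camera has in their place "T_tool_cam" (4x4, takes a point from camera to tool coordinates, whose origin is the TCP and whose axes are the tool frame's). Camera axes: x right, y up, looking along -z (the intrinsics and any distortion apply to the point x, -y, -z); pixel columns grow to the right and rows downward; lengths in m; the calibration is good to about 2 mm. A picture is of the moment at which its call begins: read the wrist's pose just before it. get_calibration takes no time and is no camera call.
- robot.sign_off(): hands the job in, once; it reports no verdict.
Trained networks look in the newest picture that a camera, given by its name, has taken for a name from the list of things; names that differ only in an ending like _2 or _b are one class to them, and where a whole thing is asked for, a point or a joint stands for the part that bears it (a point fixed in the world has none). Each returns a list of dicts, best first, with "score" (0 to 1); they miss things now and then, are a little off and sometimes report something else, mostly with a low value. They report only what shows in the picture. A call takes as long as a camera call.
- spotter.recognise(camera, label): "xyz" ([x, y, z] in m, in the coordinates of the camera as it stood for that picture, good to about 4 mm: the middle of the surface that is visible of it).
- spotter.outline_of(camera, label): "pixels" (420x560 bool, what is visible of it).
The state is a dict: "time": time; "joint_positions": joint angles; "joint_velocities": joint speeds; "tau": joint torques, N m; "tcp_pos": TCP position; "orientation": TCP orientation; "ft_force": force on the tool from outside, world axes, zero at the start; "moment": the same for the moment, N m; "gripper_width": finger opening in m.
Only numpy, scipy, OpenCV 4.12 (cv2) and the standard library are available. Lean on these libraries where they do the work, as an engineer would, in place of code of your own. Each camera call takes 0.05 s, during which the arm holds its last target. There are 200 camera calls.

TASK

The four sharpening stones are stacked on the draining mat. Take the stack apart and seat each stone in its own wooden base - the one whose pocket is cut to its size - lying flat on the pocket's floor, ready for honing the chisels. The stones are brittle: keep them level, put them down rather than drop them.

Things in the scene. Friction and masses are not known exactly. Their poses are not given: they have to be found in the camera images.
- stone_coarse: the coarse sharpening stone: a plain rectangular block, dark grey, the largest, at the bottom of the stack on a thin (3 mm) black ribbed rubber mat; 150 x 64 x 24 mm (length x width x height), about 0.42 kg. Origin: centre of its underside; x along its length, y across its width, z up. Grip it across its width.
- stone_medium: the medium sharpening stone: a plain rectangular block, brick red, second from the bottom; 126 x 54 x 22 mm (length x width x height), about 0.28 kg. Origin: centre of its underside; x along its length, y across its width, z up. Grip it across its width.
- stone_fine: the fine sharpening stone: a plain rectangular block, cream, third from the bottom; 102 x 44 x 22 mm (length x width x height), about 0.19 kg. Origin: centre of its underside; x along its length, y across its width, z up. Grip it across its width.
- stone_polish: the polishing sharpening stone: a plain rectangular block, pale blue, the smallest, on top of the stack; 80 x 34 x 22 mm (length x width x height), about 0.12 kg. Origin: centre of its underside; x along its length, y across its width, z up. Grip it across its width.
- base_coarse: the wooden base of the coarse stone, dark brown wood, fixed to the bench: an oblong 182 x 96 mm, 22 mm high, with one rectangular pocket 160 x 74 mm, 8 mm deep, in the middle of its top. Origin: centre of its underside, on the bench; x along the length, y across, z up; the pocket's floor is 14 mm and the rim 22 mm above the origin.
- base_medium: the wooden base of the medium stone, mid-brown wood, fixed to the bench: an oblong 158 x 86 mm, 22 mm high, with one rectangular pocket 136 x 64 mm, 8 mm deep, in the middle of its top. Origin: centre of its underside, on the bench; x along the length, y across, z up; the pocket's floor is 14 mm and the rim 22 mm above the origin.
- base_fine: the wooden base of the fine stone, pale wood, fixed to the bench: an oblong 134 x 76 mm, 22 mm high, with one rectangular pocket 112 x 54 mm, 8 mm deep, in the middle of its top. Origin: centre of its underside, on the bench; x along the length, y across, z up; the pocket's floor is 14 mm and the rim 22 mm above the origin.
- base_polish: the wooden base of the polishing stone, mid-brown wood, fixed to the bench: an oblong 112 x 66 mm, 22 mm high, with one rectangular pocket 90 x 44 mm, 8 mm deep, in the middle of its top. Origin: centre of its underside, on the bench; x along the length, y across, z up; the pocket's floor is 14 mm and the rim 22 mm above the origin.

How it is judged:
By the outcome, as a careful person would: the job done as asked, in the order asked, and still so for the second after the job is handed in, with the robot touching nothing.
It also fails if it takes over 115 s, if anything falls off the work surface, if the arm or the gripper's body presses on something with over 40 N, if the wrist force passes 120 N, or if a joint passes its speed limit or range.

## Working session

There is one attempt and no reset: what is moved stays moved. The work goes in short steps, Python scripts to look and compute and a tool call to move; the robot and the scene stay as the last step left them, time stands still between calls to the robot, and variables do not carry over. Pictures are saved under pics/ and viewed, about 12 in all and at most 16, crops included, and the job is handed in when it is done.

Besides the shell and the picture viewer there is one more tool, called after "Emit:" by a JSON object that holds its "api" and its "payload". arm_command: Moves the arm, as the interface text tells. Its arguments: {"type":"object","properties":{"moves":{"type":"string"},"gripper":{"type":"number"},"grip_force":{"type":"number"}},"required":["moves"]}

```bash
ls; mkdir -p pics; cat > h.py <<'E'
import numpy as np, cv2
from rig import sensors, imaging, robot, spotter
np.set_printoptions(precision=4,suppress=True)
def T(name):
    c=imaging.get_calibration(name)
    if 'world_from_camera' in c: return c['camera_matrix'],np.array(c['world_from_camera']),c
    s=sensors.read_state(); W=np.eye(4); W[:3,:3]=s['orientation']; W[:3,3]=s['tcp_pos']
    return np.array(c['camera_matrix']),W@np.array(c['T_tool_cam']),c
def cloud(name):
    K,W,c=T(name); img,d=imaging.capture(name); K=np.array(K)
    v,u=np.mgrid[:420,:560]
    P=np.stack([(u-K[0,2])/K[0,0]*d,-(v-K[1,2])/K[1,1]*d,-d],-1)@W[:3,:3].T+W[:3,3]
    P[d==0]=np.nan
    return img,P
def save(n,img): cv2.imwrite('pics/'+n,cv2.cvtColor(img,cv2.COLOR_RGB2BGR))
N=['stone_polish','stone_fine','stone_medium','stone_coarse','base_polish','base_fine','base_medium','base_coarse']
E
python3 - <<'E'
from h import *
s=sensors.read_state(); print(s)
for n in ('scene','top'):
    K,W,c=T(n); print(n,{k:v for k,v in c.items()})
    img,P=cloud(n); save(n+'.png',img)
    for l in N:
        for r in spotter.outline_of(n,l)[:2]:
            m=r['pixels']; p=P[m]; p=p[np.isfinite(p[:,0])]
            if len(p)<20: continue
            zt=np.percentile(p[:,2],90); q=p[abs(p[:,2]-zt)<.006]
            b=cv2.minAreaRect((q[:,:2]*1000).astype(np.float32))
            vv,uu=np.nonzero(m)
            print(l,round(r['score'],2),m.sum(),'px',uu.mean().round(),vv.mean().round(),'z',np.percentile(p[:,2],[5,50,90]),'rect',np.round(b[0]),np.round(b[1]),round(b[2],1))
E
```

```text
pics
{'time': 0.0, 'joint_positions': array([-0.9219,  0.3594,  0.011 , -0.0004, -1.2241, -0.2881]), 'joint_velocities': array([-0.0009,  0.0007, -0.0002,  0.001 , -0.0012, -0.0015]), 'tau': array([  0.001 , -58.272 ,  29.3059,   6.9972,   0.0069,  -0.0001]), 'tcp_pos': array([ 0.2381, -0.6311,  0.2256]), 'orientation': array([[-0.3529, -0.0007, -0.9357],
       [ 0.9357,  0.0015, -0.3529],
       [ 0.0017, -1.    ,  0.0001]]), 'ft_force': array([0.6844, 0.0681, 0.2947]), 'moment': array([-0.0123, -0.064 ,  0.0181]), 'gripper_width': 0.0877652194610674}
scene {'camera_matrix': array([[519.7249,   0.    , 275.9869],
       [  0.    , 519.7249, 209.838 ],
       [  0.    ,   0.    ,   1.    ]]), 'world_from_camera': array([[-0.745 ,  0.3057, -0.5929, -0.1033],
       [-0.6667, -0.3156,  0.6752,  0.736 ],
       [ 0.0193,  0.8983,  0.4389,  0.5344],
       [ 0.    ,  0.    ,  0.    ,  1.    ]])}
stone_polish 0.86 698 px 186.0 223.0 z [0.0737 0.0922 0.0943] rect [587. 202.] [35. 84.] 76.6
stone_fine 0.59 528 px 186.0 238.0 z [0.0545 0.0661 0.0719] rect [589. 204.] [ 43. 101.] 78.9
stone_
[... 1163 characters left out ...]
t [589. 201.] [ 54. 126.] 80.4
stone_medium 0.46 1578 px 153.0 221.0 z [0.0084 0.0164 0.0234] rect [496. 345.] [112.  67.] 19.2
stone_coarse 0.6 502 px 219.0 195.0 z [0.0069 0.0267 0.0295] rect [585. 203.] [ 64. 150.] 82.5
base_polish 0.71 1509 px 153.0 220.0 z [0.0117 0.0166 0.0234] rect [496. 345.] [112.  67.] 18.9
base_fine 0.95 2023 px 339.0 196.0 z [0.0107 0.0154 0.0228] rect [562. -85.] [134.  77.] 6.4
base_medium 0.75 2732 px 404.0 220.0 z [0.0109 0.0151 0.0225] rect [ 510. -235.] [158.  88.] 4.3
base_coarse 0.83 3340 px 280.0 227.0 z [0.0115 0.0151 0.0227] rect [489.  52.] [ 96. 182.] 80.4
base_coarse 0.48 1580 px 153.0 220.0 z [0.0083 0.0164 0.0234] rect [496. 345.] [112.  67.] 19.3
```

```bash
cd pics; python3 -c "
import cv2
a=cv2.imread('top.png');cv2.imwrite('v1.png',cv2.resize(a,(784,588)))"
```

```text
(no output)
```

View pics/scene.png

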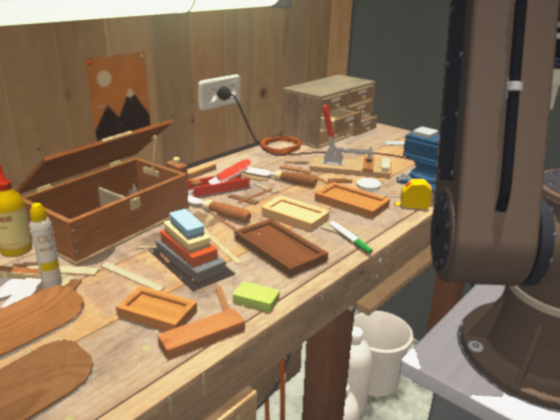

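View pics/v1.png

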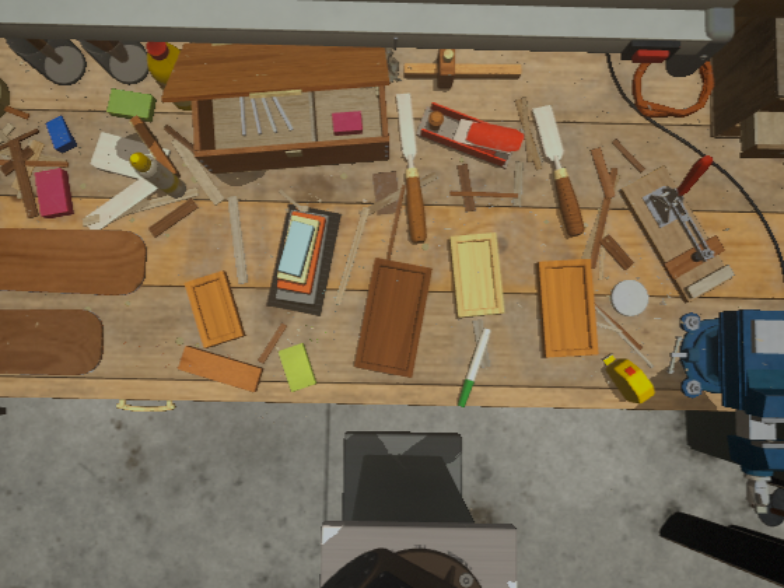

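```bash
python3 - <<'E'
from h import *
print(imaging.get_calibration('wrist'))
img,P=cloud('top')
_,Q=cloud('scene')
for nm,P in (('top',P),('scene',Q)):
  print(nm,'rows x .2...,cols y .5..-.8')
  for x in np.arange(.25,.9,.05):
    r=[]
    for y in np.arange(.5,-.8,-.1):
        m=(abs(P[...,0]-x)<.025)&(abs(P[...,1]-y)<.05)&(P[...,2]<.6)
        r.append(round(float(np.percentile(P[m][:,2],99.5))*1000) if m.sum()>5 else -1)
    print('%.2f'%x,r)
img,P=cloud('wrist'); save('w0.png',img)
E
```

```text
{'camera_matrix': array([[362.9423,   0.    , 279.7763],
       [  0.    , 362.9423, 214.0237],
       [  0.    ,   0.    ,   1.    ]]), 'T_tool_cam': array([[ 1.    , -0.0004,  0.    , -0.0004],
       [ 0.0001,  0.2977, -0.9547, -0.1574],
       [ 0.0004,  0.9547,  0.2977,  0.0809],
       [ 0.    ,  0.    ,  0.    ,  1.    ]])}
top rows x .2...,cols y .5..-.8
0.25 [-860, -858, -860, -859, -860, 398, -860, -859, -859, 179, 151, -862, -861]
0.30 [-148, -1, -1, -1, -1, -1, -1, -1, -1, 180, 180, -1, -1]
0.35 [3, 3, 22, 22, 2, 2, 16, 2, 65, 180, 180, -1, -1]
0.40 [65, 24, 24, 24, 25, 24, 18, 4, 67, 178, 180, -1, -1]
0.45 [66, 25, 25, 23, 25, 25, 18, 25, 34, 39, 140, -1, -1]
0.50 [62, 24, 25, 33, 24, 24, 25, 24, 24, 23, 140, 4, -1]
0.55 [64, 65, 25, 96, 24, 25, 25, 24, 25, 34, 35, 4, -1]
0.60 [64, 65, 11, 96, 24, 31, 25, 25, 24, 73, 35, 8, -1]
0.65 [12, 13, 21, 94, 9, 31, 24, 31, 30, 64, 30, 10, -1]
0.70 [13, 498, 498, 498, 498, 502, 507, 509, 494, 179, 8, 8, -1]
0.75 [25, 212, 213, 216, 97, 25, 70, 26, 13, 21, 105, 76, -1]
0.80 [25, 202, 211, 214, 213, 42, 69, 16, 11, 8, 166, 67, -1]
0
[... 187 characters left out ...]
1, -1, -1, -1, -1, -341, -1]
0.35 [1, 1, 21, 20, 1, 1, 16, 1, 62, 1, -1, -860, -1]
0.40 [63, 22, 22, 23, 24, 23, 16, 3, 67, 62, 128, -859, -408]
0.45 [64, 24, 24, 22, 23, 23, 17, 24, 25, 90, 140, -637, -408]
0.50 [62, 24, 24, 43, 24, 24, 25, 24, 24, 25, 139, 1, -636]
0.55 [63, 64, 24, 95, 25, 25, 25, 24, 25, 34, 35, 9, -636]
0.60 [62, 64, 11, 95, 24, 30, 25, 25, 24, 71, 48, 9, 1]
0.65 [-1, 12, 23, 93, 10, 31, 27, 31, 31, 63, 30, 9, 14]
0.70 [13, 471, 469, 465, 461, 456, 452, 448, 22, 179, 4, 4, 12]
0.75 [25, 443, 443, 443, 443, 443, 443, 442, 12, 22, 107, 106, 33]
0.80 [25, 199, 211, 216, 213, 41, 70, 16, 12, 10, 168, 168, 167]
0.85 [-1, 164, 165, 173, 180, 41, 32, 13, 16, 24, 168, 169, 169]
```

```bash
cat >> h.py <<'E'
def go(x,y,z,ang):
    """ang: world angle (deg) of tool x axis; prints shift in tool axes + turn"""
    s=sensors.read_state(); R=s['orientation']; d=R.T@(np.array([x,y,z])-s['tcp_pos'])
    a=np.degrees(np.arctan2(R[1,0],R[0,0])); t=(a-ang+180)%360-180
    print('t %.2f'%s['time'],'pos',s['tcp_pos'],'ang %.1f'%a,'F',s['ft_force'],'w %.4f'%s['gripper_width'],'| GO %.4f %.4f %.4f %.1f'%(*d,t))
def meas(cam,labels,n=''):
    img,P=cloud(cam)
    if n: save(n,img)
    for l in labels:
        for r in spotter.outline_of(cam,l)[:1]:
            p=P[r['pixels']]; p=p[np.isfinite(p[:,0])]
            if len(p)<20: continue
            zt=np.percentile(p[:,2],90); q=p[abs(p[:,2]-zt)<.005]
            (c,wh,a)=cv2.minAreaRect((q[:,:2]*1000).astype(np.float32))
            if wh[0]<wh[1]: wh=wh[::-1]; a-=90
            print(l,'%.2f'%r['score'],len(p),'z5/50/90',np.percentile(p[:,2],[5,50,90]),'ctr',np.round(c,1),np.round(wh,1),'long %.1f width-ang %.1f'%(a,a+90))
E
python3 - <<'E'
from h import *
go(.51,-.235,.2,94.3)
E
```

```text
t 1.05 pos [ 0.2382 -0.6315  0.2266] ang 110.7 F [-0.7351 -0.6505 -0.0693] w 0.0876 | GO 0.2751 0.0266 -0.3942 16.4
```

Emit:
{"api": "arm_command", "payload": {"moves": "0 -0.05 0 0;0.035 -0.07 -0.05 3;0.07 -0.08 -0.1 6;0.105 -0.08 -0.15 9;0.14 -0.08 -0.2 12", "gripper": 1, "grip_force": 30}}

```text
time: 1.55
tcp_pos: [0.3499, -0.4679, 0.3064]
orientation: [[-0.148, 0.001, -0.989], [0.989, -0.001, -0.148], [-0.001, -1.0, -0.001]]
ft_force: [1.6, -0.2, -0.4]
gripper_width: 0.0876
```

```bash
python3 -c "
from h import *
go(.51,-.235,.2,94.3)"
```

```text
t 1.55 pos [ 0.3499 -0.4679  0.3064] ang 98.5 F [ 1.605  -0.1833 -0.3684] w 0.0876 | GO 0.2068 0.1063 -0.1927 4.2
```

Emit:
{"api": "arm_command", "payload": {"moves": "0.05 0 -0.045 1;0.1 0.03 -0.09 2;0.15 0.06 -0.14 4;0.205 0.106 -0.19 4;0.205 0.106 -0.19 4"}}

```text
time: 2.05
tcp_pos: [0.4809, -0.2754, 0.2253]
orientation: [[-0.079, 0.003, -0.997], [0.997, -0.001, -0.079], [-0.001, -1.0, -0.003]]
ft_force: [0.3, -0.2, 0.1]
gripper_width: 0.0874
```

Emit:
{"api": "arm_command", "payload": {"moves": "0 0 0 0;0 0 0 0"}}

```text
time: 2.25
tcp_pos: [0.4814, -0.2743, 0.2249]
orientation: [[-0.082, 0.002, -0.997], [0.997, -0.001, -0.082], [-0.001, -1.0, -0.002]]
ft_force: [-0.8, -0.3, 1.4]
gripper_width: 0.0875
```

```bash
python3 -c "
from h import *
meas('wrist',['base_medium','base_fine'],'w1.png')
go(.562,-.085,.2,96.4)"
```

```text
base_medium 0.89 11981 z5/50/90 [0.0124 0.0141 0.0218] ctr [ 512.  -237.6] [158.8  85.7] long 4.3 width-ang 94.3
base_fine 0.85 5427 z5/50/90 [0.0097 0.0141 0.0218] ctr [531.8 -90.9] [76.9 72.1] long -83.4 width-ang 6.6
t 2.40 pos [ 0.4809 -0.2762  0.226 ] ang 94.5 F [-0.2664 -1.6041 -1.058 ] w 0.0877 | GO 0.1843 0.0260 -0.0957 -1.9
```

Emit:
{"api": "arm_command", "payload": {"moves": "0.05 0.006 -0.024 0;0.095 0.012 -0.048 -1;0.14 0.02 -0.072 -2;0.184 0.026 -0.096 -2;0.184 0.026 -0.096 -2"}}

```text
time: 2.9
tcp_pos: [0.5639, -0.0828, 0.2]
orientation: [[-0.114, 0.005, -0.993], [0.993, -0.001, -0.114], [-0.002, -1.0, -0.005]]
ft_force: [-0.8, 0.4, -0.5]
gripper_width: 0.0873
```

```bash
python3 -c "
from h import *
meas('wrist',['base_fine','base_coarse'],'w2.png')
go(.50,.06,.23,80.4)"
```

```text
base_fine 0.66 11260 z5/50/90 [0.0124 0.0143 0.0219] ctr [563.6 -87.2] [134.7  76.1] long 6.3 width-ang 96.3
base_coarse 0.87 23655 z5/50/90 [0.012  0.014  0.0217] ctr [490.1  49.2] [182.8  97.3] long -9.6 width-ang 80.4
t 3.05 pos [ 0.5624 -0.0858  0.2004] ang 96.5 F [0.1793 0.1069 0.1733] w 0.0875 | GO 0.1519 -0.0301 0.0454 16.1
```

```bash
python3 -c "
from h import *
go(.54,.26,.26,85)"
```

```text
t 3.05 pos [ 0.5624 -0.0858  0.2004] ang 96.5 F [0.1793 0.1069 0.1733] w 0.0875 | GO 0.3460 -0.0603 -0.0170 11.5
```

Emit:
{"api": "arm_command", "payload": {"moves": "0.05 -0.03 0 2;0.1 -0.06 0 4;0.15 -0.06 -0.005 6;0.2 -0.06 -0.01 8;0.25 -0.06 -0.015 10"}}

```text
time: 3.55
tcp_pos: [0.5492, 0.1489, 0.2615]
orientation: [[0.066, 0.006, -0.998], [0.998, -0.0, 0.066], [-0.0, -1.0, -0.007]]
ft_force: [0.6, -0.2, -0.3]
gripper_width: 0.088
```

Emit:
{"api": "arm_command", "payload": {"moves": "0.05 0 0 1;0.096 0 0 2;0.096 0 0 2;0.096 0 0 2"}}

```text
time: 3.95
tcp_pos: [0.5559, 0.2438, 0.2616]
orientation: [[0.101, 0.006, -0.995], [0.995, -0.001, 0.101], [-0.0, -1.0, -0.006]]
ft_force: [-0.6, -1.1, -0.4]
gripper_width: 0.0875
```

```bash
python3 -c "
from h import *
meas('wrist',['base_polish','base_coarse','stone_polish','stone_fine','stone_medium','stone_coarse'],'w3.png')
go(.588,.2025,.11,75.5)"
```

```text
base_polish 0.97 7048 z5/50/90 [0.0123 0.0149 0.022 ] ctr [497.5 342.9] [112.   66.5] long 19.1 width-ang 109.1
base_coarse 0.59 16746 z5/50/90 [0.0117 0.014  0.0217] ctr [490.6  48.8] [182.5  97.8] long -9.6 width-ang 80.4
stone_polish 0.74 2878 z5/50/90 [0.0879 0.0923 0.0933] ctr [588.4 200.9] [79.6 34. ] long -14.1 width-ang 75.9
stone_fine 0.76 1312 z5/50/90 [0.0566 0.0701 0.0713] ctr [591.3 200.7] [102.2  44. ] long -11.3 width-ang 78.7
stone_medium 0.59 1424 z5/50/90 [0.037  0.0482 0.0493] ctr [589.3 199.3] [124.7  54.1] long -9.6 width-ang 80.4
stone_coarse 0.69 1770 z5/50/90 [0.016  0.0263 0.0275] ctr [585.8 200.3] [149.9  64. ] long -7.6 width-ang 82.4
t 4.30 pos [0.5558 0.2435 0.2619] ang 84.1 F [-0.1442 -0.7257  0.1943] w 0.0879 | GO -0.0376 0.1522 -0.0352 8.6
```

View pics/w3.png

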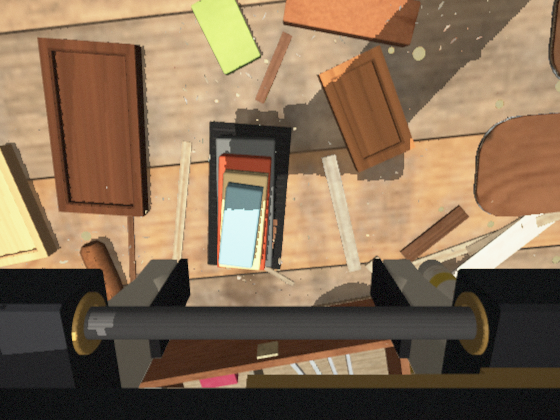

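Emit:
{"api": "arm_command", "payload": {"moves": "-0.02 0.03 -0.01 4;-0.038 0.07 -0.03 8;-0.038 0.1 -0.036 8;-0.038 0.13 -0.036 8;-0.038 0.14 -0.036 8"}}

```text
time: 4.8
tcp_pos: [0.5872, 0.2003, 0.1189]
orientation: [[0.241, 0.003, -0.971], [0.971, -0.003, 0.241], [-0.002, -1.0, -0.003]]
ft_force: [-0.7, -0.5, -1.0]
gripper_width: 0.0875
```

```bash
python3 -c "
from h import *
go(.5884,.201,.081,75.9)"
```

```text
t 4.80 pos [0.5872 0.2003 0.1189] ang 76.1 F [-0.6877 -0.5048 -1.0449] w 0.0875 | GO 0.0010 0.0379 -0.0009 0.2
```

Emit:
{"api": "arm_command", "payload": {"moves": "0.001 0.02 -0.001 0;0.001 0.034 -0.001 0;0.001 0.038 -0.001 0;0.001 0.038 -0.001 0"}}

```text
time: 5.2
tcp_pos: [0.5886, 0.2011, 0.0812]
orientation: [[0.241, 0.003, -0.971], [0.971, -0.003, 0.241], [-0.002, -1.0, -0.003]]
ft_force: [-0.4, 0.4, -0.1]
gripper_width: 0.0881
```

Emit:
{"api": "arm_command", "payload": {"moves": "0 0 0 0;0 0 0 0;0 0 0 0;0 0 0 0;0 0 0 0", "gripper": 0, "grip_force": 25}}

```text
time: 5.7
tcp_pos: [0.5887, 0.2011, 0.0815]
orientation: [[0.241, 0.003, -0.971], [0.971, -0.002, 0.241], [-0.002, -1.0, -0.004]]
ft_force: [-0.5, 1.0, 0.8]
gripper_width: 0.0532
```

Emit:
{"api": "arm_command", "payload": {"moves": "0 0 0 0;0 0 0 0;0 0 0 0;0 0 0 0;0 0 0 0"}}

```text
time: 6.2
tcp_pos: [0.5887, 0.2011, 0.0815]
orientation: [[0.241, 0.003, -0.971], [0.971, -0.002, 0.241], [-0.002, -1.0, -0.003]]
ft_force: [0.3, 0.4, 1.0]
gripper_width: 0.0341
```

```bash
python3 -c "
from h import *
go(.4975,.3429,.2,109.1)"
```

```text
t 6.20 pos [0.5887 0.2011 0.0815] ang 76.1 F [0.3401 0.4033 0.9714] w 0.0341 | GO 0.1154 -0.1191 0.1222 -33.0
```

Emit:
{"api": "arm_command", "payload": {"moves": "0 -0.01 0 0;0 -0.03 0 0;0 -0.05 0 0;0 -0.07 0 0;0 -0.07 0 0"}}

```text
time: 6.7
tcp_pos: [0.5901, 0.2021, 0.1553]
orientation: [[0.24, 0.008, -0.971], [0.971, 0.0, 0.24], [0.002, -1.0, -0.008]]
ft_force: [-0.5, 0.4, -0.8]
gripper_width: 0.0336
```

Emit:
{"api": "arm_command", "payload": {"moves": "0.02 0 0.02 -4;0.045 0 0.045 -10;0.07 0 0.07 -17;0.095 0 0.097 -24;0.11 0 0.116 -30"}}

```text
time: 7.2
tcp_pos: [0.5026, 0.3383, 0.1543]
orientation: [[-0.283, 0.007, -0.959], [0.959, -0.0, -0.283], [-0.002, -1.0, -0.007]]
ft_force: [0.3, -0.0, -1.2]
gripper_width: 0.0337
```

Emit:
{"api": "arm_command", "payload": {"moves": "0 0 0 0;0 0 0 0"}}

```text
time: 7.4
tcp_pos: [0.502, 0.3386, 0.154]
orientation: [[-0.283, 0.007, -0.959], [0.959, -0.001, -0.283], [-0.002, -1.0, -0.006]]
ft_force: [0.4, -0.9, -1.1]
gripper_width: 0.0336
```

```bash
python3 -c "
from h import *
meas('wrist',['base_polish','stone_polish'],'w4.png')
go(.4975,.3429,.06,109.1)"
```

```text
base_polish 0.64 5844 z5/50/90 [0.0124 0.0199 0.022 ] ctr [497.  342.5] [111.5  66.4] long 18.7 width-ang 108.7
stone_polish 0.80 10109 z5/50/90 [0.156  0.1646 0.1655] ctr [502.  338.1] [80.6 34.1] long 16.4 width-ang 106.4
t 7.55 pos [0.5029 0.3375 0.1541] ang 106.3 F [ 0.4699 -0.1779 -0.9777] w 0.0337 | GO 0.0069 0.0941 0.0043 -2.8
```

View pics/w4.png

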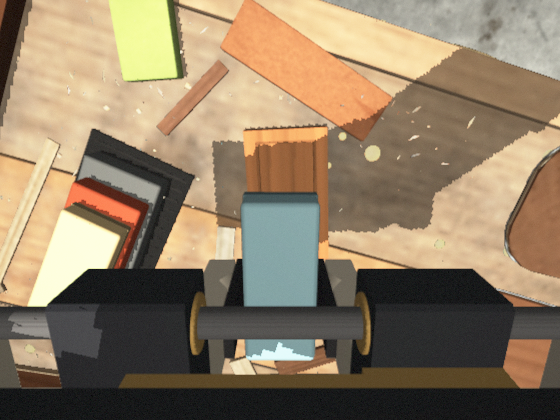

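Emit:
{"api": "arm_command", "payload": {"moves": "0.002 0.02 0.001 -1;0.005 0.05 0.003 -2.5;0.007 0.08 0.005 -2.6;0.007 0.11 0.005 -2.6;0.007 0.11 0.005 -2.6"}}

```text
time: 8.05
tcp_pos: [0.4955, 0.3396, 0.0401]
orientation: [[-0.321, 0.002, -0.947], [0.947, -0.006, -0.321], [-0.006, -1.0, -0.0]]
ft_force: [0.0, -1.5, -1.0]
gripper_width: 0.0336
```

```bash
python3 -c "
from h import *
go(.497,.3427,.0247,108.9)"
```

```text
t 8.05 pos [0.4955 0.3396 0.0401] ang 108.8 F [ 0.0284 -1.4716 -1.0448] w 0.0336 | GO 0.0025 0.0154 -0.0025 -0.1
```

Emit:
{"api": "arm_command", "payload": {"moves": "0.0025 0.002 -0.0025 0;0.0025 0.006 -0.0025 0;0.0025 0.01 -0.0025 0;0.0025 0.0125 -0.0025 0;0.0025 0.0125 -0.0025 0"}}

```text
time: 8.55
tcp_pos: [0.4971, 0.3428, 0.0278]
orientation: [[-0.321, 0.002, -0.947], [0.947, -0.006, -0.321], [-0.006, -1.0, -0.0]]
ft_force: [0.2, 0.2, -0.9]
gripper_width: 0.0339
```

```bash
python3 -c "
from h import *
go(.497,.3427,.0247,108.9)"
```

```text
t 8.55 pos [0.4971 0.3428 0.0278] ang 108.7 F [ 0.1867  0.2315 -0.8543] w 0.0339 | GO -0.0001 0.0031 0.0001 -0.2
```

Emit:
{"api": "arm_command", "payload": {"moves": "0 0.001 0 0;0 0.002 0 0;0 0.003 0 0;0 0.003 0 0"}}

```text
time: 8.95
tcp_pos: [0.497, 0.3427, 0.0247]
orientation: [[-0.321, 0.002, -0.947], [0.947, -0.006, -0.321], [-0.006, -1.0, -0.0]]
ft_force: [-0.2, 0.3, -0.1]
gripper_width: 0.0335
```

Emit:
{"api": "arm_command", "payload": {"moves": "0 0.0005 0 0;0 0.0008 0 0;0 0.0008 0 0"}}

```text
time: 9.25
tcp_pos: [0.497, 0.3428, 0.0245]
orientation: [[-0.322, 0.002, -0.947], [0.947, -0.006, -0.322], [-0.006, -1.0, -0.001]]
ft_force: [-2.2, -1.1, 5.0]
gripper_width: 0.0333
```

Emit:
{"api": "arm_command", "payload": {"moves": "0 0 0 0;0 0 0 0;0 0 0 0;0 0 0 0;0 0 0 0", "gripper": 1}}

```text
time: 9.75
tcp_pos: [0.4971, 0.3427, 0.0244]
orientation: [[-0.322, 0.002, -0.947], [0.947, -0.006, -0.322], [-0.006, -1.0, -0.0]]
ft_force: [0.4, -0.8, 0.4]
gripper_width: 0.068
```

Emit:
{"api": "arm_command", "payload": {"moves": "0 -0.02 0 0;0 -0.05 0 0;0 -0.09 0 0;0 -0.13 0 0;0 -0.13 0 0"}}

```text
time: 10.25
tcp_pos: [0.4993, 0.3459, 0.1607]
orientation: [[-0.323, 0.01, -0.946], [0.947, 0.001, -0.323], [-0.002, -1.0, -0.009]]
ft_force: [0.2, 0.3, -0.4]
gripper_width: 0.0874
```

```bash
python3 -c "
from h import *
meas('wrist',['base_polish','stone_polish','stone_fine'],'w5.png')
go(.590,.2015,.16,78.9)"
```

```text
base_polish 0.84 6126 z5/50/90 [0.0129 0.021  0.0222] ctr [497.9 343.2] [113.2  66.1] long 19.1 width-ang 109.1
stone_polish 0.69 4098 z5/50/90 [0.0336 0.0353 0.0362] ctr [497.1 342.1] [79.5 34. ] long 18.8 width-ang 108.8
stone_fine 0.98 4800 z5/50/90 [0.0564 0.0702 0.0712] ctr [571.1 205.5] [62.4 44.2] long -10.5 width-ang 79.5
t 10.45 pos [0.4962 0.343  0.1536] ang 108.7 F [ 0.1275  0.1941 -0.9321] w 0.0876 | GO -0.1642 -0.0054 -0.0433 29.8
```

Emit:
{"api": "arm_command", "payload": {"moves": "-0.04 0 -0.01 7;-0.08 0 -0.02 14;-0.12 0 -0.03 22;-0.164 0 -0.043 30;-0.164 0 -0.043 30"}}

```text
time: 10.95
tcp_pos: [0.591, 0.1972, 0.1526]
orientation: [[0.204, -0.001, -0.979], [0.979, -0.009, 0.204], [-0.009, -1.0, -0.001]]
ft_force: [0.4, 0.5, -0.1]
gripper_width: 0.0878
```

Emit:
{"api": "arm_command", "payload": {"moves": "0 0 0 0"}}

```text
time: 11.05
tcp_pos: [0.591, 0.1959, 0.1511]
orientation: [[0.205, -0.003, -0.979], [0.979, -0.01, 0.205], [-0.01, -1.0, 0.001]]
ft_force: [0.5, -0.1, -0.4]
gripper_width: 0.088
```

```bash
python3 -c "
from h import *
meas('wrist',['stone_fine','stone_medium','stone_coarse'],'w6.png')
go(.590,.2015,.10,78.9)"
```

```text
stone_fine 0.56 8863 z5/50/90 [0.069  0.0703 0.0712] ctr [590.7 200.9] [101.3  44. ] long -11.1 width-ang 78.9
stone_medium 0.94 2331 z5/50/90 [0.0462 0.0482 0.0492] ctr [589.2 199.5] [124.4  54. ] long -9.6 width-ang 80.4
stone_coarse 0.87 3043 z5/50/90 [0.0246 0.0262 0.0273] ctr [585.6 200.3] [149.6  64.2] long -7.5 width-ang 82.5
t 11.25 pos [0.5904 0.1978 0.1519] ang 78.3 F [-1.3432  0.4723  0.4698] w 0.0875 | GO 0.0041 0.0519 0.0011 -0.6
```

Emit:
{"api": "arm_command", "payload": {"moves": "0.003 0.03 0 -0.5;0.004 0.055 0.001 -0.6;0.004 0.07 0.001 -0.6;0.004 0.07 0.001 -0.6;0.004 0.07 0.001 -0.6"}}

```text
time: 11.75
tcp_pos: [0.59, 0.2021, 0.0823]
orientation: [[0.19, -0.002, -0.982], [0.982, -0.01, 0.19], [-0.01, -1.0, 0.0]]
ft_force: [0.3, 0.1, -0.3]
gripper_width: 0.0878
```

```bash
python3 -c "
from h import *
go(.5907,.2009,.0595,78.9)"
```

```text
t 11.75 pos [0.59   0.2021 0.0823] ang 79.0 F [ 0.267   0.0587 -0.2863] w 0.0878 | GO -0.0008 0.0228 -0.0009 0.1
```

Emit:
{"api": "arm_command", "payload": {"moves": "-0.001 0.01 -0.001 0;-0.001 0.019 -0.001 0;-0.001 0.0228 -0.001 0;-0.001 0.0228 -0.001 0"}}

```text
time: 12.15
tcp_pos: [0.5903, 0.2003, 0.0587]
orientation: [[0.19, -0.003, -0.982], [0.982, -0.01, 0.19], [-0.011, -1.0, 0.001]]
ft_force: [0.2, -0.3, -1.0]
gripper_width: 0.0876
```

Emit:
{"api": "arm_command", "payload": {"moves": "0 0 0 0;0 0 0 0;0 0 0 0;0 0 0 0;0 0 0 0", "gripper": 0, "grip_force": 28}}

```text
time: 12.65
tcp_pos: [0.5904, 0.2003, 0.0589]
orientation: [[0.191, -0.003, -0.982], [0.982, -0.01, 0.191], [-0.011, -1.0, 0.001]]
ft_force: [-0.4, 0.8, 0.4]
gripper_width: 0.053
```

Emit:
{"api": "arm_command", "payload": {"moves": "0 0 0 0;0 0 0 0;0 0 0 0;0 0 0 0"}}

```text
time: 13.05
tcp_pos: [0.5905, 0.2004, 0.059]
orientation: [[0.19, -0.003, -0.982], [0.982, -0.01, 0.19], [-0.01, -1.0, 0.001]]
ft_force: [-0.4, -0.3, 0.5]
gripper_width: 0.0438
```

Emit:
{"api": "arm_command", "payload": {"moves": "0 -0.01 0 0;0 -0.03 0 0;0 -0.05 0 0;0 -0.08 0 0;0 -0.08 0 0"}}

```text
time: 13.55
tcp_pos: [0.5929, 0.2023, 0.1439]
orientation: [[0.19, 0.003, -0.982], [0.982, -0.007, 0.19], [-0.006, -1.0, -0.005]]
ft_force: [1.0, -0.2, -1.5]
gripper_width: 0.0438
```

```bash
python3 -c "
from h import *
go(.5636,-.0872,.14,96.3)"
```

```text
t 13.55 pos [0.5929 0.2023 0.1439] ang 79.1 F [ 1.0018 -0.1571 -1.526 ] w 0.0438 | GO -0.2897 0.0058 -0.0261 -17.2
```

Emit:
{"api": "arm_command", "payload": {"moves": "-0.03 0 -0.003 -2;-0.07 0 -0.006 -4;-0.11 0 -0.01 -7;-0.15 0 -0.014 -10;-0.19 0 -0.018 -12"}}

```text
time: 14.05
tcp_pos: [0.5737, 0.0108, 0.1451]
orientation: [[-0.021, 0.003, -1.0], [1.0, -0.007, -0.021], [-0.007, -1.0, -0.003]]
ft_force: [0.3, 0.2, -2.4]
gripper_width: 0.0435
```

```bash
python3 -c "
from h import *
go(.5636,-.0872,.14,96.3)"
```

```text
t 14.05 pos [0.5737 0.0108 0.1451] ang 91.2 F [ 0.3122  0.1643 -2.4435] w 0.0435 | GO -0.0977 0.0058 0.0122 -5.1
```

Emit:
{"api": "arm_command", "payload": {"moves": "-0.04 0 0.005 -2;-0.075 0.003 0.009 -4;-0.095 0.004 0.012 -5;-0.098 0.005 0.012 -5;-0.098 0.005 0.012 -5"}}

```text
time: 14.55
tcp_pos: [0.5634, -0.088, 0.1405]
orientation: [[-0.106, 0.002, -0.994], [0.994, -0.007, -0.106], [-0.007, -1.0, -0.002]]
ft_force: [-0.5, -0.4, -2.3]
gripper_width: 0.0432
```

```bash
python3 -c "
from h import *
meas('wrist',['base_fine','stone_fine'],'w7.png')
go(.5636,-.0872,.05,96.3)"
```

```text
base_fine 0.65 4985 z5/50/90 [0.0125 0.019  0.0219] ctr [516.  -92.5] [76.1 39. ] long -83.6 width-ang 6.4
stone_fine 0.95 16683 z5/50/90 [0.1498 0.1518 0.1526] ctr [561.8 -88.6] [98.4 44.3] long 6.1 width-ang 96.1
t 14.70 pos [ 0.5639 -0.0867  0.1408] ang 96.2 F [ 0.592   1.0193 -2.1522] w 0.0433 | GO 0.0001 0.0908 0.0006 -0.1
```

Emit:
{"api": "arm_command", "payload": {"moves": "0 0.03 0 0;0 0.065 0 0;0 0.09 0.001 0;0 0.105 0.001 0;0 0.105 0.001 0"}}

```text
time: 15.2
tcp_pos: [0.5618, -0.0867, 0.0336]
orientation: [[-0.109, -0.001, -0.994], [0.994, -0.007, -0.109], [-0.007, -1.0, 0.002]]
ft_force: [-1.3, -0.4, -2.0]
gripper_width: 0.0436
```

```bash
python3 -c "
from h import *
go(.5636,-.0872,.0245,96.3)"
```

```text
t 15.20 pos [ 0.5618 -0.0867  0.0336] ang 96.3 F [-1.2523 -0.3626 -1.9856] w 0.0436 | GO -0.0007 0.0091 -0.0018 -0.0
```

Emit:
{"api": "arm_command", "payload": {"moves": "-0.001 0.002 -0.002 0;-0.001 0.005 -0.002 0;-0.001 0.008 -0.002 0;-0.001 0.0085 -0.002 0;-0.001 0.009 -0.002 0"}}

```text
time: 15.7
tcp_pos: [0.564, -0.0875, 0.0249]
orientation: [[-0.109, -0.001, -0.994], [0.994, -0.007, -0.109], [-0.007, -1.0, 0.002]]
ft_force: [-0.3, -0.1, -2.3]
gripper_width: 0.0439
```

Emit:
{"api": "arm_command", "payload": {"moves": "0 0.0005 0 0;0 0.0005 0 0"}}

```text
time: 15.9
tcp_pos: [0.5642, -0.0876, 0.0246]
orientation: [[-0.109, -0.0, -0.994], [0.994, -0.007, -0.109], [-0.007, -1.0, 0.001]]
ft_force: [-0.1, -1.2, -2.6]
gripper_width: 0.0435
```

Emit:
{"api": "arm_command", "payload": {"moves": "0 0.0005 0 0;0 0.001 0 0;0 0.001 0 0"}}

```text
time: 16.2
tcp_pos: [0.5642, -0.0876, 0.024]
orientation: [[-0.109, -0.0, -0.994], [0.994, -0.007, -0.109], [-0.007, -1.0, 0.001]]
ft_force: [-1.5, 1.3, 3.1]
gripper_width: 0.0437
```

Emit:
{"api": "arm_command", "payload": {"moves": "0 0 0 0;0 0 0 0;0 0 0 0;0 0 0 0;0 0 0 0", "gripper": 1}}

```text
time: 16.7
tcp_pos: [0.5642, -0.0876, 0.0239]
orientation: [[-0.109, -0.0, -0.994], [0.994, -0.007, -0.109], [-0.007, -1.0, 0.001]]
ft_force: [-0.7, 0.6, -0.2]
gripper_width: 0.0783
```

Emit:
{"api": "arm_command", "payload": {"moves": "0 -0.02 0 0;0 -0.05 0 0;0 -0.09 0 0;0 -0.13 0 0;0 -0.13 0 0"}}

```text
time: 17.2
tcp_pos: [0.5677, -0.0865, 0.1599]
orientation: [[-0.11, 0.01, -0.994], [0.994, -0.007, -0.111], [-0.008, -1.0, -0.009]]
ft_force: [-0.5, 0.6, -0.8]
gripper_width: 0.0876
```

```bash
python3 -c "
from h import *
meas('wrist',['base_fine','stone_fine'],'w8.png')
go(.5893,.2,.14,80.4)"
```

```text
base_fine 0.91 7462 z5/50/90 [0.0127 0.021  0.0221] ctr [563.9 -87.1] [134.9  76.2] long 6.4 width-ang 96.4
stone_fine 0.93 6732 z5/50/90 [0.0338 0.0353 0.0362] ctr [564.7 -88. ] [101.9  44. ] long 6.1 width-ang 96.1
t 17.35 pos [ 0.564  -0.0866  0.1538] ang 96.3 F [-0.5148  0.1449 -0.7371] w 0.0876 | GO 0.2822 0.0119 -0.0564 15.9
```

Fine is seated. Next, medium.

Emit:
{"api": "arm_command", "payload": {"moves": "0.045 0 -0.009 3;0.09 0 -0.018 6;0.135 0 -0.027 9;0.18 0 -0.036 12;0.225 0 -0.045 14"}}

```text
time: 17.85
tcp_pos: [0.5833, 0.1434, 0.1506]
orientation: [[0.137, -0.002, -0.991], [0.991, -0.008, 0.137], [-0.008, -1.0, 0.001]]
ft_force: [1.8, 0.2, -0.1]
gripper_width: 0.0876
```

Emit:
{"api": "arm_command", "payload": {"moves": "0.03 0 0 1;0.055 0 0 2;0.055 0 0 2;0.055 0 0 2"}}

```text
time: 18.25
tcp_pos: [0.5899, 0.198, 0.1483]
orientation: [[0.17, -0.005, -0.985], [0.985, -0.01, 0.17], [-0.011, -1.0, 0.003]]
ft_force: [-0.9, -0.7, -0.3]
gripper_width: 0.0875
```

```bash
python3 -c "
from h import *
meas('wrist',['stone_medium','stone_coarse'],'w9.png')
go(.5893,.2,.06,80.4)"
```

```text
stone_medium 0.76 11628 z5/50/90 [0.0472 0.0484 0.0493] ctr [589.8 199.4] [125.4  54. ] long -9.6 width-ang 80.4
stone_coarse 0.71 2785 z5/50/90 [0.0249 0.0263 0.0273] ctr [585.6 200.1] [149.6  63.6] long -7.6 width-ang 82.4
t 18.40 pos [0.5904 0.1969 0.1495] ang 80.1 F [ 0.2092 -1.1558  0.4356] w 0.0878 | GO 0.0037 0.0895 0.0015 -0.3
```

Emit:
{"api": "arm_command", "payload": {"moves": "0.003 0.03 0 0;0.003 0.065 0.001 0;0.003 0.09 0.001 0;0.003 0.09 0.001 0"}}

```text
time: 18.8
tcp_pos: [0.5873, 0.1967, 0.056]
orientation: [[0.174, -0.009, -0.985], [0.985, -0.012, 0.174], [-0.014, -1.0, 0.007]]
ft_force: [-0.4, -0.8, 1.1]
gripper_width: 0.0877
```

```bash
python3 -c "
from h import *
go(.5898,.1997,.0375,80.4)"
```

```text
t 18.80 pos [0.5873 0.1967 0.056 ] ang 80.0 F [-0.4445 -0.808   1.1027] w 0.0877 | GO 0.0036 0.0184 -0.0021 -0.4
```

Emit:
{"api": "arm_command", "payload": {"moves": "0.0036 0.008 -0.002 0;0.0036 0.015 -0.002 0;0.0036 0.0184 -0.002 0;0.0036 0.0184 -0.002 0"}}

```text
time: 19.2
tcp_pos: [0.5898, 0.1997, 0.0377]
orientation: [[0.174, -0.009, -0.985], [0.985, -0.012, 0.174], [-0.014, -1.0, 0.007]]
ft_force: [0.9, -0.5, 0.9]
gripper_width: 0.0877
```

Emit:
{"api": "arm_command", "payload": {"moves": "0 0 0 0;0 0 0 0;0 0 0 0;0 0 0 0;0 0 0 0", "gripper": 0, "grip_force": 35}}

```text
time: 19.7
tcp_pos: [0.5899, 0.1998, 0.0378]
orientation: [[0.174, -0.009, -0.985], [0.985, -0.012, 0.174], [-0.013, -1.0, 0.006]]
ft_force: [0.1, -0.5, 1.1]
gripper_width: 0.0533
```

Emit:
{"api": "arm_command", "payload": {"moves": "0 0 0 0;0 0 0 0;0 0 0 0"}}

```text
time: 20.0
tcp_pos: [0.5898, 0.1998, 0.0378]
orientation: [[0.174, -0.009, -0.985], [0.985, -0.012, 0.174], [-0.013, -1.0, 0.007]]
ft_force: [-0.2, 0.4, 0.5]
gripper_width: 0.0539
```

Emit:
{"api": "arm_command", "payload": {"moves": "0 -0.01 0 0;0 -0.03 0 0;0 -0.06 0 0;0 -0.095 0 0;0 -0.095 0 0"}}

```text
time: 20.5
tcp_pos: [0.5934, 0.2023, 0.1385]
orientation: [[0.173, -0.001, -0.985], [0.985, -0.008, 0.173], [-0.008, -1.0, -0.0]]
ft_force: [1.8, -0.0, -2.9]
gripper_width: 0.0532
```

```bash
python3 -c "
from h import *
go(.512,-.2376,.14,94.3)"
```

```text
t 20.50 pos [0.5934 0.2023 0.1385] ang 80.0 F [ 1.7761 -0.019  -2.9447] w 0.0532 | GO -0.4473 0.0023 0.0041 -14.3
```

Emit:
{"api": "arm_command", "payload": {"moves": "-0.03 0 0 -1;-0.07 0 0 -2.5;-0.115 0 0 -4;-0.16 0 0 -5.5;-0.205 0 0 -7"}}

```text
time: 21.0
tcp_pos: [0.5568, -0.0012, 0.14]
orientation: [[0.05, -0.002, -0.999], [0.999, -0.008, 0.05], [-0.008, -1.0, 0.002]]
ft_force: [0.5, -0.6, -2.8]
gripper_width: 0.0536
```

Emit:
{"api": "arm_command", "payload": {"moves": "-0.045 0 0.003 -1.5;-0.09 0 0.006 -3;-0.13 0 0.01 -4;-0.17 0 0.014 -5.5;-0.2 0 0.017 -6.5"}}

```text
time: 21.5
tcp_pos: [0.5284, -0.2021, 0.1413]
orientation: [[-0.063, -0.003, -0.998], [0.998, -0.008, -0.063], [-0.008, -1.0, 0.004]]
ft_force: [1.2, 0.8, -3.3]
gripper_width: 0.0537
```

```bash
python3 -c "
from h import *
go(.512,-.2376,.12,94.3)"
```

```text
t 21.50 pos [ 0.5284 -0.2021  0.1413] ang 93.6 F [ 1.2239  0.7772 -3.2769] w 0.0537 | GO -0.0343 0.0217 0.0186 -0.7
```

Emit:
{"api": "arm_command", "payload": {"moves": "-0.02 0.005 0.01 0;-0.034 0.01 0.0186 -0.7;-0.034 0.01 0.0186 -0.7;-0.034 0.01 0.0186 -0.7"}}

```text
time: 21.9
tcp_pos: [0.5115, -0.2374, 0.1314]
orientation: [[-0.074, -0.004, -0.997], [0.997, -0.008, -0.074], [-0.007, -1.0, 0.005]]
ft_force: [-0.2, -0.5, -2.4]
gripper_width: 0.0534
```

```bash
python3 -c "
from h import *
meas('wrist',['base_medium','stone_medium'],'w10.png')
go(.512,-.2376,.035,94.3)"
```

```text
base_medium 0.73 4604 z5/50/90 [0.0124 0.0202 0.022 ] ctr [ 446.7 -242.6] [86.2 27.2] long -85.8 width-ang 4.2
stone_medium 0.58 24134 z5/50/90 [0.1406 0.1419 0.1427] ctr [ 504.3 -238.4] [111.9  54.4] long 4.7 width-ang 94.7
t 22.05 pos [ 0.5124 -0.2366  0.1319] ang 94.4 F [-0.4557 -0.0476 -2.6045] w 0.0537 | GO -0.0002 0.0969 0.0002 0.1
```

View pics/w10.png

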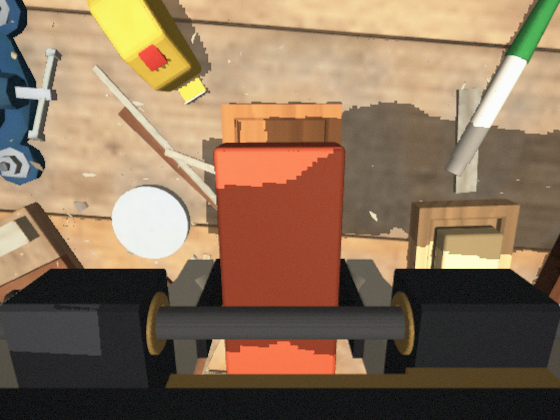

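Emit:
{"api": "arm_command", "payload": {"moves": "0 0.03 0 0;0 0.06 0 0;0 0.085 0 0;0 0.097 0 0;0 0.097 0 0"}}

```text
time: 22.55
tcp_pos: [0.5114, -0.2368, 0.0335]
orientation: [[-0.077, -0.006, -0.997], [0.997, -0.008, -0.077], [-0.007, -1.0, 0.006]]
ft_force: [-0.2, -0.4, -3.3]
gripper_width: 0.054
```

```bash
python3 -c "
from h import *
go(.512,-.2376,.0245,94.3)"
```

```text
t 22.55 pos [ 0.5114 -0.2368  0.0335] ang 94.4 F [-0.2315 -0.4108 -3.2917] w 0.0540 | GO -0.0008 0.0090 -0.0006 0.1
```

Emit:
{"api": "arm_command", "payload": {"moves": "-0.001 0.002 -0.001 0;-0.001 0.005 -0.001 0;-0.001 0.0075 -0.001 0;-0.001 0.0085 -0.001 0;-0.001 0.009 -0.001 0"}}

```text
time: 23.05
tcp_pos: [0.5126, -0.2379, 0.0249]
orientation: [[-0.077, -0.005, -0.997], [0.997, -0.008, -0.077], [-0.007, -1.0, 0.006]]
ft_force: [-1.7, 2.3, 3.4]
gripper_width: 0.0537
```

Emit:
{"api": "arm_command", "payload": {"moves": "0 0.0003 0 0;0 0.0003 0 0"}}

```text
time: 23.25
tcp_pos: [0.5127, -0.2379, 0.0249]
orientation: [[-0.077, -0.005, -0.997], [0.997, -0.008, -0.077], [-0.007, -1.0, 0.006]]
ft_force: [-1.2, 0.6, -0.1]
gripper_width: 0.0537
```

Emit:
{"api": "arm_command", "payload": {"moves": "0 0.0005 0 0;0 0.001 0 0;0 0.001 0 0"}}

```text
time: 23.55
tcp_pos: [0.5127, -0.2379, 0.0249]
orientation: [[-0.077, -0.005, -0.997], [0.997, -0.008, -0.077], [-0.008, -1.0, 0.005]]
ft_force: [-2.8, 3.4, 8.8]
gripper_width: 0.054
```

Emit:
{"api": "arm_command", "payload": {"moves": "0 0 0 0;0 0 0 0;0 0 0 0;0 0 0 0;0 0 0 0", "gripper": 1}}

```text
time: 24.05
tcp_pos: [0.5127, -0.2379, 0.0248]
orientation: [[-0.077, -0.005, -0.997], [0.997, -0.008, -0.077], [-0.008, -1.0, 0.005]]
ft_force: [0.9, 0.3, -0.2]
gripper_width: 0.0857
```

Emit:
{"api": "arm_command", "payload": {"moves": "0 -0.02 0 0;0 -0.05 0 0;0 -0.09 0 0;0 -0.13 0 0;0 -0.13 0 0"}}

```text
time: 24.55
tcp_pos: [0.5167, -0.2378, 0.1607]
orientation: [[-0.078, 0.005, -0.997], [0.997, -0.01, -0.078], [-0.011, -1.0, -0.004]]
ft_force: [1.2, 0.1, -0.4]
gripper_width: 0.0881
```

```bash
python3 -c "
from h import *
meas('wrist',['base_medium','stone_medium'],'w11.png')
go(.5856,.2002,.14,82.4)"
```

```text
base_medium 0.78 9123 z5/50/90 [0.0125 0.021  0.0222] ctr [ 512.1 -237.7] [158.6  86.3] long 4.4 width-ang 94.4
stone_medium 0.93 10239 z5/50/90 [0.034  0.0354 0.0363] ctr [ 513.1 -238.3] [126.   54.2] long 4.7 width-ang 94.7
t 24.70 pos [ 0.513  -0.2367  0.1544] ang 94.4 F [-0.4489  0.6626 -0.5319] w 0.0877 | GO 0.4301 0.0108 -0.1060 12.0
```

Medium seated. Now coarse.

Emit:
{"api": "arm_command", "payload": {"moves": "0.045 0 -0.011 1;0.09 0 -0.022 2;0.135 0 -0.033 4;0.18 0 -0.044 5;0.225 0 -0.055 6"}}

```text
time: 25.2
tcp_pos: [0.5496, -0.0066, 0.1508]
orientation: [[0.029, -0.008, -1.0], [1.0, -0.008, 0.029], [-0.009, -1.0, 0.007]]
ft_force: [1.1, -1.4, 0.7]
gripper_width: 0.0876
```

Emit:
{"api": "arm_command", "payload": {"moves": "0.045 0 -0.006 1;0.09 0 -0.012 2;0.135 0 -0.018 4;0.18 0 -0.024 5;0.2 0 -0.028 6"}}

```text
time: 25.7
tcp_pos: [0.583, 0.1956, 0.1467]
orientation: [[0.132, -0.01, -0.991], [0.991, -0.01, 0.132], [-0.011, -1.0, 0.008]]
ft_force: [0.2, 0.1, 0.6]
gripper_width: 0.0875
```

Emit:
{"api": "arm_command", "payload": {"moves": "0 0 0 0;0 0 0 0"}}

```text
time: 25.9
tcp_pos: [0.5819, 0.1955, 0.1445]
orientation: [[0.131, -0.013, -0.991], [0.991, -0.012, 0.131], [-0.013, -1.0, 0.011]]
ft_force: [-0.7, 0.1, 0.1]
gripper_width: 0.0877
```

```bash
python3 -c "
from h import *
meas('wrist',['stone_coarse'],'w12.png')
go(.5856,.2002,.045,82.4)"
```

```text
stone_coarse 0.86 14493 z5/50/90 [0.0251 0.0264 0.0272] ctr [585.8 200.3] [149.5  64.1] long -7.5 width-ang 82.5
t 26.00 pos [0.5823 0.1944 0.1456] ang 82.4 F [-0.2361 -0.4875  0.7615] w 0.0878 | GO 0.0074 0.1005 -0.0036 0.0
```

Emit:
{"api": "arm_command", "payload": {"moves": "0.004 0.02 -0.002 0;0.007 0.05 -0.003 0;0.007 0.08 -0.003 0;0.007 0.1 -0.003 0;0.007 0.1 -0.003 0"}}

```text
time: 26.5
tcp_pos: [0.583, 0.1973, 0.0426]
orientation: [[0.134, -0.016, -0.991], [0.991, -0.014, 0.134], [-0.016, -1.0, 0.014]]
ft_force: [-0.9, 1.0, -0.7]
gripper_width: 0.0878
```

```bash
python3 -c "
from h import *
go(.5858,.2003,.0135,82.5)"
```

```text
t 26.50 pos [0.583  0.1973 0.0426] ang 82.3 F [-0.9113  0.9831 -0.7026] w 0.0878 | GO 0.0038 0.0290 -0.0028 -0.2
```

Emit:
{"api": "arm_command", "payload": {"moves": "0.004 0.01 -0.003 0;0.004 0.02 -0.003 0;0.004 0.026 -0.003 0;0.004 0.029 -0.003 0;0.004 0.029 -0.003 0"}}

```text
time: 27.0
tcp_pos: [0.5859, 0.2004, 0.0133]
orientation: [[0.134, -0.017, -0.991], [0.991, -0.014, 0.134], [-0.016, -1.0, 0.015]]
ft_force: [-1.0, 0.3, 0.1]
gripper_width: 0.0876
```

Emit:
{"api": "arm_command", "payload": {"moves": "0 0 0 0;0 0 0 0;0 0 0 0;0 0 0 0;0 0 0 0", "gripper": 0, "grip_force": 45}}

```text
time: 27.5
tcp_pos: [0.586, 0.2006, 0.0136]
orientation: [[0.134, -0.016, -0.991], [0.991, -0.014, 0.134], [-0.016, -1.0, 0.014]]
ft_force: [-1.7, -0.1, 2.1]
gripper_width: 0.0638
```

Emit:
{"api": "arm_command", "payload": {"moves": "0 0 0 0;0 0 0 0"}}

```text
time: 27.7
tcp_pos: [0.586, 0.2005, 0.0137]
orientation: [[0.134, -0.016, -0.991], [0.991, -0.014, 0.134], [-0.016, -1.0, 0.014]]
ft_force: [0.1, -1.0, 0.0]
gripper_width: 0.0636
```

Emit:
{"api": "arm_command", "payload": {"moves": "0 -0.01 0 0;0 -0.025 0 0;0 -0.045 0 0;0 -0.06 0 0;0 -0.06 0 0"}}

```text
time: 28.2
tcp_pos: [0.588, 0.202, 0.0759]
orientation: [[0.134, -0.013, -0.991], [0.991, -0.012, 0.134], [-0.014, -1.0, 0.012]]
ft_force: [1.4, 0.3, -4.6]
gripper_width: 0.0636
```

```bash
python3 -c "
from h import *
go(.4903,.049,.075,80.4)"
```

```text
t 28.20 pos [0.588  0.202  0.0759] ang 82.3 F [ 1.4305  0.2697 -4.6286] w 0.0636 | GO -0.1647 0.0041 0.0764 1.9
```

Emit:
{"api": "arm_command", "payload": {"moves": "-0.025 -0.005 0.012 0.5;-0.055 -0.01 0.025 1;-0.09 -0.01 0.042 1.5;-0.125 -0.01 0.058 1.9;-0.15 -0.01 0.07 1.9"}}

```text
time: 28.7
tcp_pos: [0.496, 0.0607, 0.0878]
orientation: [[0.168, -0.016, -0.986], [0.986, -0.013, 0.168], [-0.015, -1.0, 0.014]]
ft_force: [-0.3, 0.3, -4.2]
gripper_width: 0.0637
```

Emit:
{"api": "arm_command", "payload": {"moves": "-0.01 0 0.004 0;-0.014 0 0.006 0;-0.014 0 0.006 0"}}

```text
time: 29.0
tcp_pos: [0.4878, 0.0478, 0.0879]
orientation: [[0.168, -0.016, -0.986], [0.986, -0.013, 0.168], [-0.015, -1.0, 0.014]]
ft_force: [0.3, 0.1, -4.9]
gripper_width: 0.0638
```

```bash
python3 -c "
from h import *
meas('wrist',['base_coarse','stone_coarse'],'w13.png')
go(.4903,.049,.034,80.4)"
```

```text
base_coarse 0.77 4864 z5/50/90 [0.0131 0.0211 0.0221] ctr [489.4  49.3] [180.4  96.2] long -9.6 width-ang 80.4
stone_coarse 0.62 33396 z5/50/90 [0.0995 0.1006 0.1014] ctr [473.5  50. ] [121.8  64.6] long -9.4 width-ang 80.6
t 29.15 pos [0.4885 0.0487 0.088 ] ang 80.4 F [ 0.4129  1.3114 -4.5607] w 0.0636 | GO 0.0014 0.0540 -0.0024 -0.0
```

View pics/w13.png

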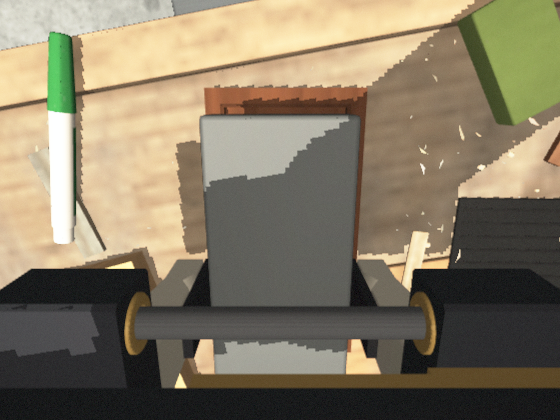

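Emit:
{"api": "arm_command", "payload": {"moves": "0.001 0.01 -0.002 0;0.0015 0.03 -0.0025 0;0.0015 0.045 -0.003 0;0.0015 0.052 -0.003 0;0.0015 0.052 -0.003 0"}}

```text
time: 29.65
tcp_pos: [0.4904, 0.049, 0.0345]
orientation: [[0.167, -0.018, -0.986], [0.986, -0.014, 0.167], [-0.017, -1.0, 0.016]]
ft_force: [-0.0, 0.5, -5.2]
gripper_width: 0.0636
```

```bash
python3 -c "
from h import *
go(.4908,.0494,.0245,80.4)"
```

```text
t 29.65 pos [0.4904 0.049  0.0345] ang 80.4 F [-0.011   0.5124 -5.1844] w 0.0636 | GO 0.0007 0.0100 -0.0004 0.0
```

Emit:
{"api": "arm_command", "payload": {"moves": "0.0005 0.002 0 0;0.0005 0.0045 0 0;0.0005 0.007 0 0;0.0005 0.0085 0 0;0.0005 0.009 0 0"}}

```text
time: 30.15
tcp_pos: [0.4903, 0.0493, 0.0256]
orientation: [[0.167, -0.018, -0.986], [0.986, -0.014, 0.167], [-0.017, -1.0, 0.015]]
ft_force: [-0.8, 0.9, -5.1]
gripper_width: 0.0636
```

Emit:
{"api": "arm_command", "payload": {"moves": "0 0.0005 0 0;0 0.0005 0 0"}}

```text
time: 30.35
tcp_pos: [0.4904, 0.0493, 0.0251]
orientation: [[0.167, -0.018, -0.986], [0.986, -0.014, 0.167], [-0.017, -1.0, 0.015]]
ft_force: [0.7, -0.5, -5.3]
gripper_width: 0.0635
```

Emit:
{"api": "arm_command", "payload": {"moves": "0 0.0003 0 0;0 0.0006 0 0;0 0.0008 0 0;0 0.0008 0 0"}}

```text
time: 30.75
tcp_pos: [0.4905, 0.0493, 0.0246]
orientation: [[0.167, -0.017, -0.986], [0.986, -0.014, 0.167], [-0.016, -1.0, 0.015]]
ft_force: [-1.5, -0.5, 1.1]
gripper_width: 0.0636
```

Emit:
{"api": "arm_command", "payload": {"moves": "0 0.0006 0 0;0 0.0006 0 0"}}

```text
time: 30.95
tcp_pos: [0.4904, 0.0493, 0.0246]
orientation: [[0.167, -0.017, -0.986], [0.986, -0.014, 0.167], [-0.016, -1.0, 0.015]]
ft_force: [-3.8, 0.3, 5.8]
gripper_width: 0.0636
```

Emit:
{"api": "arm_command", "payload": {"moves": "0 0 0 0;0 0 0 0;0 0 0 0;0 0 0 0;0 0 0 0", "gripper": 1}}

```text
time: 31.45
tcp_pos: [0.4905, 0.0493, 0.0246]
orientation: [[0.166, -0.017, -0.986], [0.986, -0.014, 0.167], [-0.016, -1.0, 0.015]]
ft_force: [-0.3, -0.6, 0.8]
gripper_width: 0.0871
```

Emit:
{"api": "arm_command", "payload": {"moves": "0 -0.02 0 0;0 -0.05 0 0;0 -0.09 0 0;0 -0.14 0 0;0 -0.19 0 0"}}

```text
time: 31.95
tcp_pos: [0.4933, 0.0517, 0.2163]
orientation: [[0.166, -0.018, -0.986], [0.986, -0.014, 0.167], [-0.017, -1.0, 0.015]]
ft_force: [2.2, 0.8, 0.2]
gripper_width: 0.0877
```

```bash
python3 -c "
from h import *
meas('wrist',['base_coarse','stone_coarse'],'w14.png')
for c in ('scene','top'): print(c); meas(c,N,'end_%s.png'%c)
go(.49,.05,.2,80)"
```

```text
base_coarse 0.77 7141 z5/50/90 [0.0129 0.021  0.0223] ctr [490.9  49. ] [182.8  96.3] long -9.6 width-ang 80.4
stone_coarse 0.66 10284 z5/50/90 [0.0361 0.0374 0.0384] ctr [490.3  48.8] [149.8  64.1] long -9.5 width-ang 80.5
scene
stone_polish 0.76 1186 z5/50/90 [0.0168 0.0349 0.0371] ctr [497.1 343.3] [81.6 35.7] long 18.9 width-ang 108.9
stone_medium 0.66 769 z5/50/90 [0.0227 0.0359 0.0378] ctr [ 511.4 -236.4] [125.2  57.7] long 4.4 width-ang 94.4
stone_coarse 0.58 1789 z5/50/90 [0.0194 0.0379 0.0396] ctr [487.9  51.3] [148.7  66.1] long -10.6 width-ang 79.4
base_polish 0.78 1263 z5/50/90 [0.0056 0.0195 0.023 ] ctr [497.6 343.7] [115.1  69.4] long 19.7 width-ang 109.7
base_fine 0.55 752 z5/50/90 [0.0042 0.0166 0.0232] ctr [562.7 -83.8] [136.1  78.2] long 6.9 width-ang 96.9
base_medium 0.76 724 z5/50/90 [0.0052 0.0166 0.0231] ctr [ 510.7 -234.3] [160.2  90.1] long 5.4 width-ang 95.4
base_coarse 0.91 1251 z5/50/90 [0.0039 0.0174 0.0232] ctr [490.2  51. ] [185.3  97.5] long -8.9 width-ang 81.1
top
stone_fine 0.42 96 z5/50/90 [0.0337 0.0356 0.0378] ctr [ 535. -103.] [40.8 16.2] long 1.5 width-ang 91.5
stone_medium 0.83 1444 z5/50/90 [0.0248 0.0356 0.0377] ctr [ 511.6 -235.2] [125.4  54.8] long 4.9 width-ang 94.9
stone_coarse 0.79 224 z5/50/90 [0.0354 0.038  0.0401] ctr [427.1  54. ] [49.1 29. ] long -88.8 width-ang 1.2
base_polish 0.44 125 z5/50/90 [0.0325 0.0357 0.04  ] ctr [ 537.2 -102.8] [45.4 15.7] long 1.4 width-ang 91.4
base_fine 0.63 295 z5/50/90 [0.0137 0.0214 0.0236] ctr [ 555.5 -116.3] [119.7  32.3] long -4.9 width-ang 85.1
base_medium 0.85 1287 z5/50/90 [0.0097 0.0209 0.0235] ctr [ 510.5 -234.6] [158.1  87.4] long 4.3 width-ang 94.3
base_coarse 0.69 348 z5/50/90 [0.0129 0.0215 0.0236] ctr [426.9  56.1] [83.1 57.6] long 80.7 width-ang 170.7
t 33.00 pos [0.4938 0.0519 0.2145] ang 80.4 F [-0.5085  0.6887  0.1575] w 0.0874 | GO -0.0023 0.0146 0.0032 0.4
```

View pics/end_scene.png

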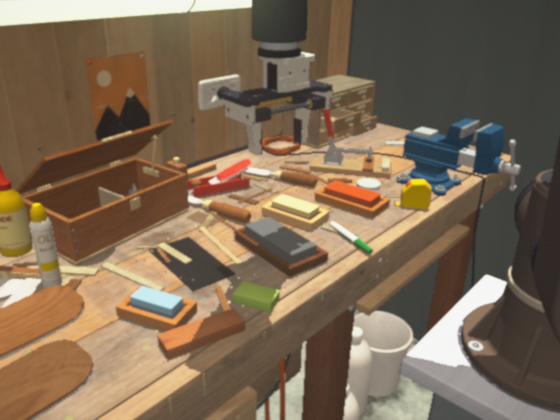

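View pics/w14.png

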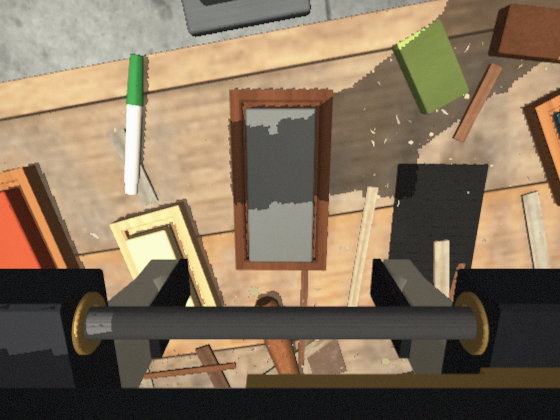

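The scene picture shows all four stones in their bases: blue at (157,301), grey at (280,243), cream at (297,207) and red at (353,192). The mat at (190,260) is empty. The wrist picture shows the coarse stone centred in its pocket at (281,185).

```bash
python3 -c "
from h import *
print(robot.sign_off())"
```

```text
the job is handed in; nothing more can be done
None
```

I took the stack apart from the top and seated each stone in its own base, lowering each one until it touched the pocket floor before letting go. I handed the job in at about 33 s. The arm was raised clear, and the largest force in the readings between moves was about 9 N.

**Seating:** close wrist-camera checks after each release put the stone tops at 35.3, 35.3, 35.4 and 37.4 mm for polish, fine, medium and coarse. On the pocket floors they should be at 36, 36, 36 and 38 mm, so all four lie flat. Each stone is within about 1.5 mm and 0.5° of its pocket, well inside the 5 mm gap on each side.

**Checks that disagreed or fell short:**
- The arm hid part of the last top-camera picture, so its readings for fine and coarse were only fragments. It did not find the polish stone, and it mistook part of the fine stone for the polish base.
- The scene camera's network missed the fine stone, though it is plainly visible in its base in that picture.
- The tool's tilt drifted to about 1.3° by the last stone.

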